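Turn the counter carousel until the label roll is at the pointer

TASK

Gently push the turntable round by the pegs on its rim, with a fingertip or shut fingers and without gripping a peg, until the roll of labels standing on it is lined up with the fixed pointer beside the rim, then take the hand away. Push only the turntable: do not touch or lift the roll and the two tubs riding on it, and leave everything else on the counter alone.

Things in the scene. Friction and masses are not known exactly. Their poses are not given: they have to be found in the camera images.
- platter_center (a point): Centre of the turntable's upper face, on its upright axis, 30 mm above the worktop; does not move. The turntable: a bare metal disc 240 mm across, 12 mm thick, with a dark mat 188 mm across, turning either way on a fixed foot (2 to 4 N at the rim keeps it turning; it stops almost at once when let go). The things riding on it stay within 95 mm of the axis and below 90 mm above the worktop.
- peg0 (a point): Centre of the top of one of six identical upright round metal pegs, 13 mm thick, 60 degrees apart on the turntable's rim, 109 mm from the axis. They rise 38 mm above the disc: tops 68 mm above the worktop. They turn with the turntable.
- peg1 (a point): Centre of the top of the rim peg 60 degrees counter-clockwise (seen from above) from peg0; like it in every way.
- peg2 (a point): Centre of the top of the rim peg 120 degrees counter-clockwise (seen from above) from peg0; like it in every way.
- peg3 (a point): Centre of the top of the rim peg 180 degrees counter-clockwise (seen from above) from peg0; like it in every way.
- peg4 (a point): Centre of the top of the rim peg 240 degrees counter-clockwise (seen from above) from peg0; like it in every way.
- peg5 (a point): Centre of the top of the rim peg 300 degrees counter-clockwise (seen from above) from peg0; like it in every way.
- platter (a joint): Angle of the turntable in rad, growing counter-clockwise seen from above; the turntable can make at least one full turn either way from any start.
- front_spot (a point): The fixed point, 48 mm from the turntable's axis on the line from the axis to the pointer, at the height of the disc's upper face, over which the roll's centre shall come. The pointer is a small pointed steel cone lying on a fixed arm, its tip towards the disc, 120 to 155 mm from the axis, on the robot's side, its top no higher than the disc's upper face.
- label_roll: The roll of blank white labels, 61 mm across and 40 mm high with a hole down its middle, standing upright and loose on the turntable about 48 mm from its axis. Origin: centre of its underside. It is the only thing on the turntable that has no lid.
- tub_olive: Lidded round tub, 79 mm across and 57 mm high, loose on the turntable about 48 mm from its axis; origin: centre of its underside. Not to be touched.
- tub_dip: Lidded round tub, 79 mm across and 50 mm high, loose on the turntable about 48 mm from its axis; origin: centre of its underside. Not to be touched.
- timer: Kitchen timer, 70 x 70 x 20 mm, loose on the worktop to the right of the turntable, before the fixed slicing machine, which is 354 mm high and stands right of the turntable straight ahead of the robot, its front 420 mm from the base axis: swing round or over it; origin: centre of its underside. Leave alone.
- marker_pen: Marker pen, 135 mm long and 17 mm thick, loose on the worktop further right; origin: centre of its underside. Leave alone.
- tub_cream: Lidded round tub, 79 mm across and 65 mm high, on the worktop to the left of the turntable; origin: centre of its underside. Leave alone.

How it is judged:
By the outcome, as a careful person would: the job done as asked, in the order asked, and still so for the second after the job is handed in, with the robot touching nothing.
It also fails if it takes over 72 s, if anything falls off the work surface, if the arm or the gripper's body presses on something with over 40 N, if the wrist force passes 120 N, or if a joint passes its speed limit or range.

ROBOT

A 6-joint arm with a two-finger parallel gripper is mounted at the origin on a cart in front of the work surface, level with it; the furniture and walls round the work are solid. World frame = base frame: x ahead of the robot, y to its left, z up, the work surface at z = 0. Lengths are in mm, angles in rad, forces in N, time in s.
With the tool pointing down it reaches from about 275 to 750 mm from the base axis. Payload 10.2 kg.
Tool frame: the origin (TCP) lies at the very end of the fingers, on their centre line; the grasp point (between the pads) lies r.pinch_z behind it (r.pinch_z is the distance from the TCP to the grasp point, in mm); z points along the fingers, y is the direction in which the jaws open and shut (so a half turn about z gives the same grasp; the last joint's range is limited). The gripper opens to 88 mm and grips with 3 to 60 N. Pads are 18 mm wide; open, the fingers measure 123 mm over their backs; the gripper's body (75 mm by 187 mm) begins 45 mm behind the grasp point.
Start: joints at [-1.391, 0.313, 1.498, -0, 1.331, -0.223], TCP at [205.786, -482.994, 238.72] pointing down, gripper open.
Joint ranges: [-2.94, 2.94], [-0.97, 2.17], [0.19, 2.56], [-1.23, 4.37], [0.02, 3.11], [-2.88, 2.88]. Speed limits (rad/s): [2.39, 2.39, 3.01, 3.14, 3.14, 3.14].

INTERFACE

Orientations are given as a unit quaternion [w, x, y, z].
In Python, from workcell import r gives the robot as it stands. The module is installed in compiled form; this text tells all that it offers.
- The arm moves only by the shell command python3 -m crank 'ROWS' [OPENING] [FORCE]. ROWS is JSON, a list of rows, each a list of 4 numbers: the shift along the tool's x, y, z normalised to -1 to 1, where 1 is 0.25 m, then the turn about the tool's z normalised to -1 to 1, where 1 is 1.5 rad. In form: [[x, y, z, turn], ...]. A call has 1 to 12 rows; each row is the pose to reach, as a shift and turn from the pose commanded when the call began, along the tool's axes at that moment; what a row does not reach only later rows make up. A row lasts 1/10 s, in which the tool goes at most 50 mm and 8.59 degrees, less where a joint would pass 70% of its speed; a pose out of reach is approached as far as the arm can. A call with a number of a shift or a turn outside -1 to 1 is refused whole. A call with a gripper value outside its range is refused whole. OPENING is the closure in counts, from 0 (fully open) to 255 (shut), set as the call begins (- or left out, the last holds). The fingers move at their own pace and stop on an object; FORCE is the grip in N (left out, the last holds). Time passes only in rows, so rows that repeat a pose let the fingers close. It gives the time, the measured TCP pose, the force and the opening at its end, in the units of the state.
- r.read_state(): the state, without advancing time (a new reading comes with each control period).
- r.read_camera(name): name is "scene" or "top" or "wrist"; returns a dict with "pixels" (420x560x3 uint8, red, green, blue), "vertical_fov" (degrees; the focal length in pixels is half the picture's height over the tangent of half this angle, whatever the lens; pixels are square), "cx", "cy" (the principal point, pixels), "xyz" and "attitude" of the camera in the world. Camera axes: x right, y down, z forward; pixel columns grow to the right and rows downward; lengths in mm; the calibration is good to about 2 mm. A picture is of the moment at which its call begins. There is no depth.
- r.sign_off(): hands the job in, once; it reports no verdict.
The state is a dict: "t": time; "joint_pos": joint angles; "joint_vel": joint speeds; "joint_torque": joint torques, N m; "tcp_pos": TCP position; "tool_rot": TCP orientation; "wrist_force": force on the tool from outside, world axes, zero at the start; "moment": the same for the moment, N m; "width": finger opening in mm.
Only numpy, scipy, OpenCV 4.12 (cv2) and the standard library are available. Lean on these libraries where they do the work, as an engineer would, in place of code of your own. Each camera call takes 0.05 s, during which the arm holds its last target. There are 200 camera calls.

## Working session

There is one attempt and no reset: what is moved stays moved. The work goes in short steps, Python scripts to look and compute and a shell command to move; the robot and the scene stay as the last step left them, time stands still between calls to the robot, and variables do not carry over. Pictures are saved under pics/ and viewed, about 8 in all and at most 12, crops included, and the job is handed in when it is done.

```bash
mkdir -p pics; cat > h.py <<'E'
import numpy as np, cv2
from scipy.spatial.transform import Rotation as R
from workcell import r
def q2m(q): return R.from_quat([q[1],q[2],q[3],q[0]]).as_matrix()
def K(c):
    f=c["pixels"].shape[0]/2/np.tan(np.radians(c["vertical_fov"])/2); return f,c["cx"],c["cy"]
def att(c):
    a=np.array(c["attitude"],float); return a if a.shape==(3,3) else q2m(a)
def cast(c,u,v,z):
    f,cx,cy=K(c); d=att(c)@np.array([(u-cx)/f,(v-cy)/f,1]); o=np.array(c["xyz"],float)
    return o+d*(z-o[2])/d[2]
def proj(c,p):
    f,cx,cy=K(c); q=att(c).T@(np.array(p,float)-np.array(c["xyz"])); return cx+f*q[0]/q[2],cy+f*q[1]/q[2]
def save(n,im,s=1):
    cv2.imwrite("pics/"+n,cv2.resize(im[:,:,::-1],None,fx=s,fy=s,interpolation=cv2.INTER_CUBIC))
E
python3 - <<'E'
from h import *
for n in("top","scene"):
    c=r.read_camera(n); save(n+"0.png",c["pixels"],1.4); np.save(n+".npy",c["pixels"])
    print(n,{k:v for k,v in c.items() if k!="pixels"})
s=r.read_state();print(s["tool_rot"],s["tcp_pos"],s["t"],s["width"],r.pinch_z)
E
```

```text
top {'vertical_fov': 53.10999385585303, 'cx': 277.25132978290134, 'cy': 210.1022481028138, 'xyz': array([ 294.95848617,  282.02617959, 1252.86136541]), 'attitude': array([ 0.07274996, -0.70269493,  0.70420502, -0.07087007])}
scene {'vertical_fov': 56.81681704422143, 'cx': 282.94512908665644, 'cy': 205.75237057079391, 'xyz': array([-29.28785319, 843.68188422, 445.76042972]), 'attitude': array([ 0.21682764, -0.32552061,  0.77815291, -0.49142665])}
[-5.50051537e-04  9.79788172e-01  2.00037086e-01  7.39744435e-06] [ 205.73382547 -482.7843786   238.24624902] 0.1 88.4731489760103 18.700000000000003
```

View pics/top0.png

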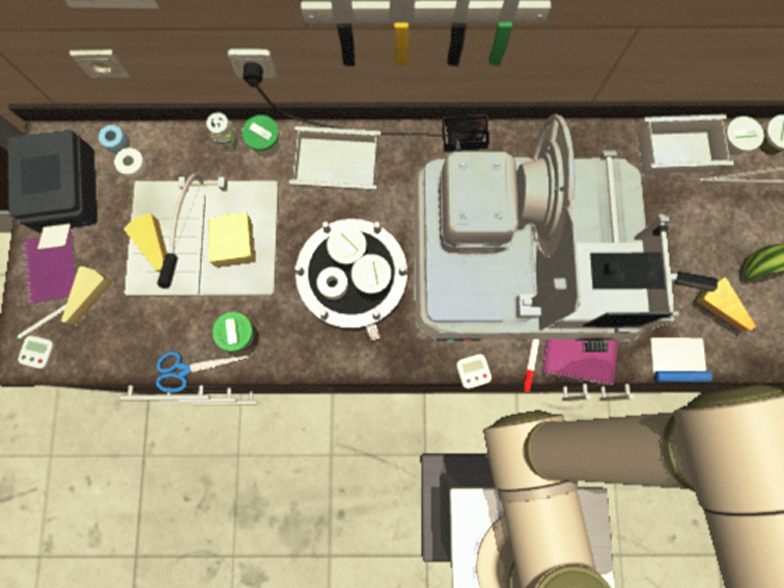

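View pics/scene0.png

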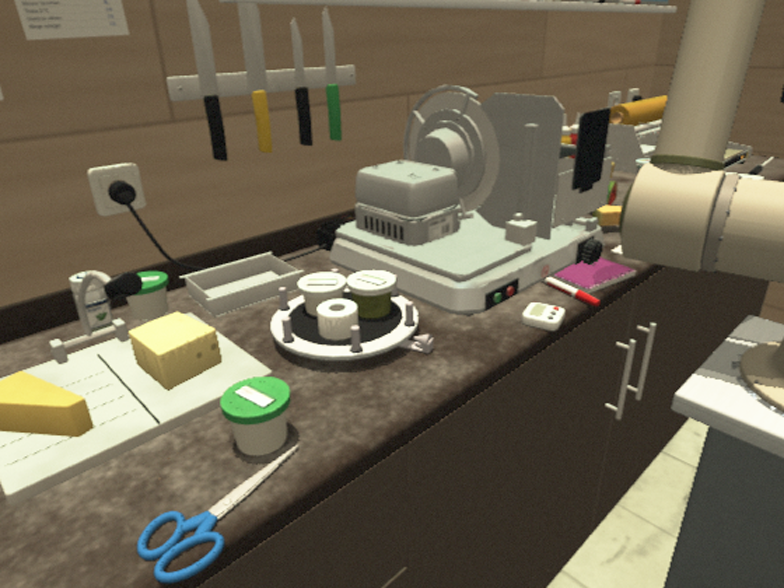

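The top view (1.4× scale) shows the platter at about (351,273), the roll at (332,283), the pointer near (373,332) and the timer at (474,372). I'll measure these more closely.

```bash
cat >> h.py <<'E'
def disc_fit(c,u0,v0):
    # outer edge of bright disc, robust
    im=c["pixels"];x0,y0=int(u0)-60,int(v0)-60
    g=cv2.cvtColor(im[y0:y0+120,x0:x0+120],cv2.COLOR_RGB2GRAY)
    m=(g>150).astype(np.uint8)
    cs,_=cv2.findContours(cv2.morphologyEx(m,cv2.MORPH_OPEN,np.ones((3,3))),cv2.RETR_EXTERNAL,cv2.CHAIN_APPROX_NONE)
    k=max(cs,key=lambda q:cv2.boundingRect(q)[2]*cv2.boundingRect(q)[3])
    return k[:,0]+[x0,y0]
E
python3 - <<'E'
from h import *
c=r.read_camera("top")
k=disc_fit(c,251,195)
P=np.array([cast(c,u,v,30)[:2] for u,v in k])
for i in range(4):
    A=np.c_[2*P,np.ones(len(P))];s=np.linalg.lstsq(A,(P**2).sum(1),rcond=None)[0]
    C=s[:2];rad=np.sqrt(s[2]+C@C);e=np.linalg.norm(P-C,axis=1)-rad;print(C,rad,len(P),e.std());P=P[abs(e)<max(2*e.std(),1)]
save("crop.png",c["pixels"][145:255,190:320],5)
E
```

```text
[593.00435902 363.36648874] 117.8884466596769 305 8.6641283147965
[595.2406994  364.15473583] 117.1779036768128 284 6.015659567839801
[596.41712217 364.69869775] 117.84630733335663 257 3.9290104866489033
[596.77340966 365.01426826] 118.46164565951514 233 2.2781732233610126
```

View pics/crop.png

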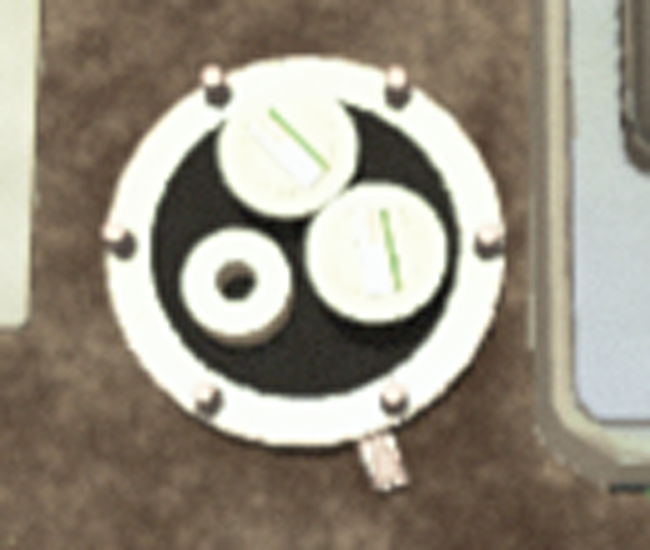

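```bash
python3 - <<'E'
from h import *
c=r.read_camera("top")
w=lambda u,v,z: cast(c,u/5+190-.4,v/5+145-.4,z)[:2]
C=np.array([597,365.])
pol=lambda p:(np.round(p,1),round(np.linalg.norm(p-C),1),round(np.degrees(np.arctan2(*(p-C)[::-1])),1))
pk=[w(*q,68) for q in [(213,76),(398,76),(489,230),(396,390),(207,390),(119,231)]]
print("pegmean",np.mean(pk,0)); print("mat",w(306,249,30))
for p in pk: print(pol(p))
print("roll",pol(w(236,282,70)),"hole",pol(w(236,278,70)))
for q in [(376,434),(383,462),(391,488)]: print("ptr",pol(w(*q,24)))
print("timer",cast(c,474/1.4,370/1.4,20),"cream",cast(c,232/1.4,331/1.4,65))
E
```

```text
pegmean [597.18575685 363.12097548]
mat [595.47336741 364.19703804]
(array([691.4, 417.7]), np.float64(108.1), np.float64(29.2))
(array([691.1, 308.5]), np.float64(109.8), np.float64(-31.0))
(array([597.2, 255.4]), np.float64(109.6), np.float64(-89.9))
(array([503. , 309.2]), np.float64(109.3), np.float64(-149.3))
(array([503.2, 417.4]), np.float64(107.4), np.float64(150.8))
(array([597.2, 470.5]), np.float64(105.5), np.float64(89.9))
roll (array([566.1, 401.7]), np.float64(48.0), np.float64(130.0)) hole (array([568.5, 401.8]), np.float64(46.5), np.float64(127.8))
ptr (array([484.3, 322. ]), np.float64(120.6), np.float64(-159.1))
ptr (array([467.6, 317.8]), np.float64(137.7), np.float64(-160.0))
ptr (array([452.2, 313. ]), np.float64(153.8), np.float64(-160.3))
timer [387.49844406 106.50765418  20.        ] cream [464.15260237 603.20587631  65.        ]
```

```bash
cat >> h.py <<'E'
def rows(wps):
    """world waypoints (x,y,z,heading deg of tool x) -> normalised rows"""
    s=r.read_state(); M=q2m(s["tool_rot"]); h=np.degrees(np.arctan2(M[1,0],M[0,0])); p=np.array(s["tcp_pos"])
    print("t",s["t"],"tcp",np.round(p,1),"h",round(h,1),"F",np.round(s["wrist_force"],1))
    for w in wps:
        d=M.T@(np.array(w[:3])-p)/250; t=-np.radians((w[3]-h+180)%360-180)/1.5
        print([round(float(a),3) for a in d]+[round(float(t),3)],w)
E
python3 - <<'E'
from h import *
h=23.1
rows([(x,y,239,h) for x,y in [(215,-440),(240,-400),(265,-360),(285,-320),(300,-280),(305,-235)]])
E
```

```text
t 0.2 tcp [ 205.8 -482.9  238.4] h 23.1 F [-0.7 -0.7  0.3]
[0.101, -0.143, -0.002, -0.0] (215, -440, 239, 23.1)
[0.256, -0.251, -0.002, -0.0] (240, -400, 239, 23.1)
[0.411, -0.359, -0.002, -0.0] (265, -360, 239, 23.1)
[0.547, -0.475, -0.002, -0.0] (285, -320, 239, 23.1)
[0.665, -0.599, -0.002, -0.0] (300, -280, 239, 23.1)
[0.754, -0.756, -0.002, -0.0] (305, -235, 239, 23.1)
```

```bash
python3 -m crank '[[0.1,-0.14,0,0],[0.256,-0.25,0,0],[0.41,-0.36,0,0],[0.55,-0.475,0,0],[0.665,-0.6,0,0],[0.754,-0.756,0,0],[0.754,-0.756,0,0]]' 255 20
python3 - <<'E'
from h import *
h=23.1
rows([(305,y,239,h) for y in (-190,-145,-100,-50,-5)])
E
```

```text
t: 0.9
tcp_pos: [305.4, -231.5, 238.8]
tool_rot: [-0.0, 0.979, 0.202, 0.0]
wrist_force: [-0.2, -0.4, 0.2]
width: 34.5
t 0.9 tcp [ 305.4 -231.5  238.8] h 23.3 F [-0.2 -0.4  0.2]
[0.064, -0.153, -0.001, 0.002] (305, -190, 239, 23.1)
[0.135, -0.318, -0.001, 0.002] (305, -145, 239, 23.1)
[0.207, -0.484, -0.0, 0.002] (305, -100, 239, 23.1)
[0.286, -0.667, -0.0, 0.002] (305, -50, 239, 23.1)
[0.357, -0.833, -0.0, 0.002] (305, -5, 239, 23.1)
```

```bash
python3 -m crank '[[0.064,-0.153,0,0],[0.135,-0.318,0,0],[0.207,-0.484,0,0],[0.286,-0.667,0,0],[0.357,-0.833,0,0],[0.4,-0.94,0,0],[0.4,-0.94,0,0]]' 
python3 - <<'E'
from h import *
h=23.1
rows([(305,y,239,h) for y in (60,100,145,190,235)])
E
```

```text
t: 1.6
tcp_pos: [304.9, 22.2, 238.9]
tool_rot: [-0.0, 0.979, 0.202, 0.0]
wrist_force: [0.1, -0.5, -0.1]
width: 0.5
t 1.6 tcp [304.9  22.2 238.9] h 23.3 F [ 0.1 -0.5 -0.1]
[0.061, -0.139, -0.0, 0.003] (305, 60, 239, 23.1)
[0.124, -0.286, -0.0, 0.003] (305, 100, 239, 23.1)
[0.195, -0.451, -0.0, 0.003] (305, 145, 239, 23.1)
[0.267, -0.616, -0.0, 0.003] (305, 190, 239, 23.1)
[0.338, -0.781, -0.0, 0.003] (305, 235, 239, 23.1)
```

```bash
python3 -m crank '[[0.061,-0.139,0,0],[0.124,-0.286,0,0],[0.195,-0.451,0,0],[0.267,-0.616,0,0],[0.338,-0.78,0,0],[0.4,-0.93,0,0],[0.4,-0.93,0,0]]' 
python3 - <<'E'
from h import *
rows([(310,300,239,31),(320,340,239,39),(330,370,239,47),(340,400,239,55),(350,430,239,63),(360,440,239,71),(370,440,239,79),(380,440,239,87),(390,440,239,95),(390,440,239,103)])
E
```

```text
t: 2.3
tcp_pos: [306.3, 275.6, 238.3]
tool_rot: [-0.0, 0.979, 0.202, -0.0]
wrist_force: [0.2, 0.6, -0.3]
width: 0.6
t 2.3 tcp [306.3 275.6 238.3] h 23.3 F [ 0.2  0.6 -0.3]
[0.052, -0.084, -0.003, -0.09] (310, 300, 239, 31)
[0.152, -0.215, -0.003, -0.183] (320, 340, 239, 39)
[0.236, -0.309, -0.003, -0.276] (330, 370, 239, 47)
[0.32, -0.404, -0.003, -0.369] (340, 400, 239, 55)
[0.405, -0.498, -0.003, -0.462] (350, 430, 239, 63)
[0.457, -0.519, -0.003, -0.555] (360, 440, 239, 71)
[0.494, -0.503, -0.003, -0.648] (370, 440, 239, 79)
[0.531, -0.487, -0.003, -0.741] (380, 440, 239, 87)
[0.567, -0.472, -0.003, -0.834] (390, 440, 239, 95)
[0.567, -0.472, -0.003, -0.927] (390, 440, 239, 103)
```

```bash
python3 -m crank '[[0.05,-0.084,0,-0.09],[0.152,-0.215,0,-0.183],[0.236,-0.309,0,-0.276],[0.32,-0.404,0,-0.369],[0.405,-0.498,0,-0.462],[0.457,-0.519,0,-0.555],[0.494,-0.503,0,-0.648],[0.53,-0.487,0,-0.741],[0.567,-0.472,0,-0.834],[0.567,-0.472,0,-0.927],[0.567,-0.472,0,-0.927]]' 
python3 - <<'E'
from h import *
C=np.array([597,364.]);a=np.radians(130);p=C+113*np.array([np.cos(a),np.sin(a)])
rows([(430,445,200,111),(480,450,150,119),(*p,120,127),(*p,120,130)])
E
```

```text
t: 3.4
tcp_pos: [391.8, 435.8, 238.3]
tool_rot: [0.0, 0.625, 0.781, -0.0]
wrist_force: [0.2, -1.1, 0.4]
width: 0.3
t 3.4 tcp [391.8 435.8 238.3] h 102.7 F [ 0.2 -1.1  0.4]
[0.002, 0.157, 0.153, -0.097] (430, 445, 200, 111)
[-0.022, 0.357, 0.353, -0.19] (480, 450, 150, 119)
[-0.059, 0.53, 0.473, -0.283] (np.float64(524.365000105421), np.float64(450.5630220724445), 120, 127)
[-0.059, 0.53, 0.473, -0.318] (np.float64(524.365000105421), np.float64(450.5630220724445), 120, 130)
```

```bash
python3 -m crank '[[0,0.157,0.15,-0.097],[-0.022,0.357,0.35,-0.19],[-0.059,0.5,0.45,-0.283],[-0.059,0.53,0.473,-0.318],[-0.059,0.53,0.473,-0.318],[-0.059,0.53,0.473,-0.318]]' 
python3 - <<'E'
from h import *
C=np.array([597,364.]);a=np.radians(130);p=C+113*np.array([np.cos(a),np.sin(a)])
rows([(*p,48,130)])
c=r.read_camera("wrist");save("w1.png",c["pixels"],1.2)
E
```

```text
t: 4.0
tcp_pos: [523.0, 451.3, 120.3]
tool_rot: [-0.0, 0.424, 0.906, -0.0]
wrist_force: [-0.8, 0.1, 0.4]
width: 0.1
t 4.0 tcp [523.  451.3 120.3] h 129.8 F [-0.8  0.1  0.4]
[-0.006, 0.002, 0.289, -0.002] (np.float64(524.365000105421), np.float64(450.5630220724445), 48, 130)
```

View pics/w1.png

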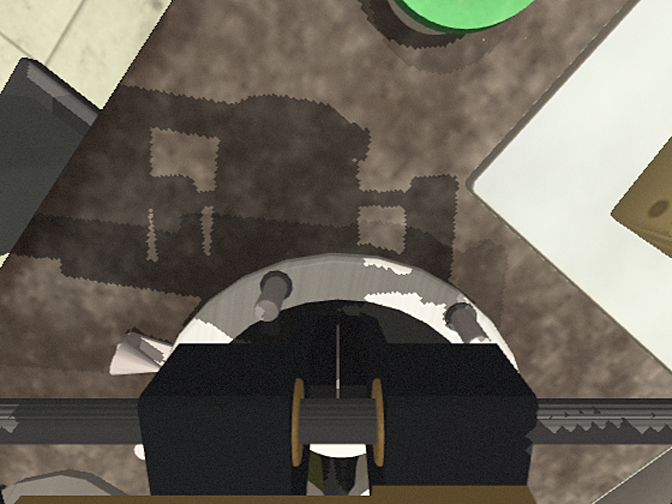

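The wrist view shows the closed fingers (about x=338) between the pegs at (265,300) and (465,325), over the rim. I'll lower them now.

```bash
python3 -m crank '[[-0.003,0.002,0.1,0],[-0.006,0.002,0.2,0],[-0.006,0.002,0.285,0],[-0.006,0.002,0.285,0],[-0.006,0.002,0.285,0]]' 
cat >> h.py <<'E'
def arc(angs,rad=113,z=49):
    C=np.array([597,364.])
    rows([(round(C[0]+rad*np.cos(np.radians(a)),1),round(C[1]+rad*np.sin(np.radians(a)),1),z,a) for a in angs])
E
python3 - <<'E'
from h import *
arc(range(132,154,2))
c=r.read_camera("scene");save("s1.png",c["pixels"][160:300,150:330],4)
E
```

```text
t: 4.55
tcp_pos: [523.9, 451.8, 51.2]
tool_rot: [0.001, 0.422, 0.907, 0.001]
wrist_force: [0.8, 0.8, 0.5]
width: 0.3
t 4.55 tcp [523.9 451.8  51.2] h 130.1 F [0.8 0.8 0.5]
[-0.005, -0.018, 0.009, -0.023] (np.float64(521.4), np.float64(448.0), 49, 132)
[-0.006, -0.033, 0.009, -0.046] (np.float64(518.5), np.float64(445.3), 49, 134)
[-0.008, -0.049, 0.009, -0.069] (np.float64(515.7), np.float64(442.5), 49, 136)
[-0.009, -0.065, 0.008, -0.092] (np.float64(513.0), np.float64(439.6), 49, 138)
[-0.012, -0.081, 0.008, -0.116] (np.float64(510.4), np.float64(436.6), 49, 140)
[-0.015, -0.096, 0.008, -0.139] (np.float64(508.0), np.float64(433.6), 49, 142)
[-0.019, -0.111, 0.008, -0.162] (np.float64(505.6), np.float64(430.4), 49, 144)
[-0.022, -0.127, 0.008, -0.186] (np.float64(503.3), np.float64(427.2), 49, 146)
[-0.027, -0.141, 0.008, -0.209] (np.float64(501.2), np.float64(423.9), 49, 148)
[-0.032, -0.157, 0.008, -0.232] (np.float64(499.1), np.float64(420.5), 49, 150)
[-0.038, -0.171, 0.008, -0.255] (np.float64(497.2), np.float64(417.1), 49, 152)
```

View pics/s1.png

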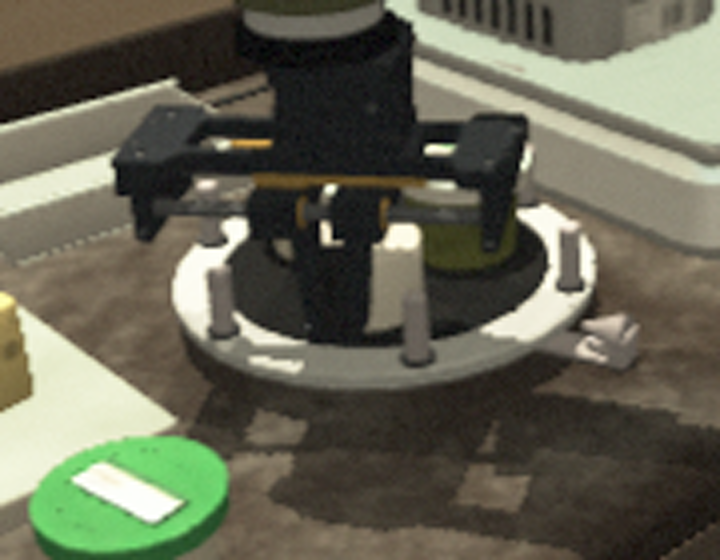

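The scene crop shows the fingertip down at the rim, at about (330,335), clear of the roll. The peg to push is at (417,330), on its right. I'll start pushing slowly.

```bash
python3 -m crank '[[-0.005,-0.018,0,-0.023],[-0.006,-0.033,0,-0.046],[-0.007,-0.041,0,-0.058],[-0.008,-0.049,0,-0.069],[-0.009,-0.057,0,-0.081],[-0.009,-0.065,0,-0.092],[-0.011,-0.073,0,-0.104],[-0.012,-0.081,0,-0.116],[-0.014,-0.089,0,-0.128],[-0.015,-0.096,0,-0.139],[-0.017,-0.104,0,-0.15],[-0.019,-0.111,0,-0.162]]' 
python3 - <<'E'
from h import *
arc([145.5+1.5*i for i in range(12)],z=50.5)
c=r.read_camera("top");save("t2.png",c["pixels"][145:255,190:320],5)
E
```

```text
t: 5.8
tcp_pos: [505.6, 429.8, 49.3]
tool_rot: [0.0, 0.308, 0.951, 0.0]
wrist_force: [1.0, 1.8, 2.5]
width: 0.9
t 5.8 tcp [505.6 429.8  49.3] h 144.1 F [1.  1.8 2.5]
[0.001, -0.01, -0.005, -0.017] (np.float64(503.9), np.float64(428.0), 50.5, 145.5)
[0.001, -0.022, -0.005, -0.034] (np.float64(502.2), np.float64(425.5), 50.5, 147.0)
[0.0, -0.034, -0.005, -0.051] (np.float64(500.7), np.float64(423.0), 50.5, 148.5)
[-0.001, -0.045, -0.005, -0.069] (np.float64(499.1), np.float64(420.5), 50.5, 150.0)
[-0.002, -0.057, -0.005, -0.086] (np.float64(497.7), np.float64(417.9), 50.5, 151.5)
[-0.004, -0.069, -0.005, -0.104] (np.float64(496.3), np.float64(415.3), 50.5, 153.0)
[-0.006, -0.081, -0.005, -0.121] (np.float64(495.0), np.float64(412.6), 50.5, 154.5)
[-0.008, -0.092, -0.005, -0.139] (np.float64(493.8), np.float64(410.0), 50.5, 156.0)
[-0.011, -0.104, -0.005, -0.156] (np.float64(492.6), np.float64(407.2), 50.5, 157.5)
[-0.014, -0.115, -0.005, -0.174] (np.float64(491.5), np.float64(404.5), 50.5, 159.0)
[-0.017, -0.126, -0.005, -0.191] (np.float64(490.5), np.float64(401.7), 50.5, 160.5)
[-0.02, -0.138, -0.005, -0.209] (np.float64(489.5), np.float64(398.9), 50.5, 162.0)
```

View pics/t2.png

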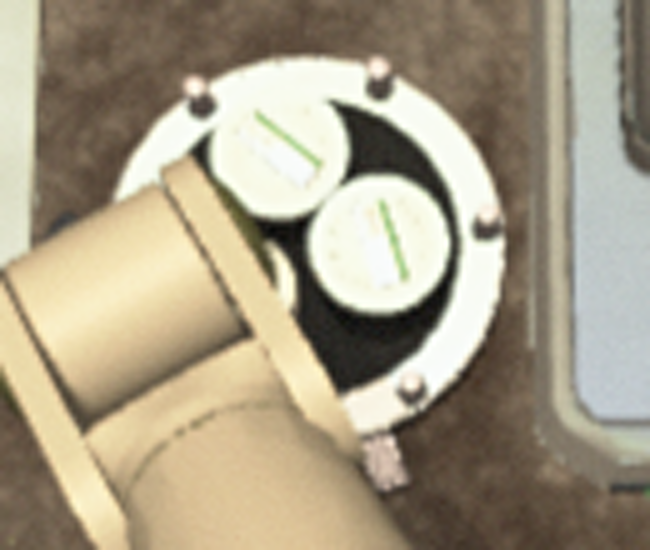

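The platter has turned about 6° (pegs now at (196,87), (379,67) and (411,380)) and the force is about 3 N. I'll keep going.

```bash
python3 -m crank '[[0.001,-0.01,-0.005,-0.017],[0.001,-0.022,-0.005,-0.034],[0,-0.034,-0.005,-0.051],[-0.001,-0.045,-0.005,-0.069],[-0.002,-0.057,-0.005,-0.086],[-0.004,-0.069,-0.005,-0.104],[-0.006,-0.081,-0.005,-0.121],[-0.008,-0.092,-0.005,-0.139],[-0.011,-0.104,-0.005,-0.156],[-0.014,-0.115,-0.005,-0.174],[-0.017,-0.126,-0.005,-0.191],[-0.02,-0.138,-0.005,-0.209]]' 
python3 - <<'E'
from h import *
arc([163.5+1.5*i for i in range(12)],z=50.5)
E
```

```text
t: 7.05
tcp_pos: [489.4, 398.9, 50.5]
tool_rot: [0.0, 0.156, 0.988, 0.0]
wrist_force: [1.7, 1.5, -1.5]
width: 0.5
t 7.05 tcp [489.4 398.9  50.5] h 162.1 F [ 1.7  1.5 -1.5]
[-0.001, -0.011, -0.0, -0.016] (np.float64(488.7), np.float64(396.1), 50.5, 163.5)
[-0.001, -0.023, -0.0, -0.034] (np.float64(487.9), np.float64(393.2), 50.5, 165.0)
[-0.002, -0.035, -0.0, -0.051] (np.float64(487.1), np.float64(390.4), 50.5, 166.5)
[-0.003, -0.047, -0.0, -0.069] (np.float64(486.5), np.float64(387.5), 50.5, 168.0)
[-0.004, -0.059, -0.0, -0.086] (np.float64(485.9), np.float64(384.6), 50.5, 169.5)
[-0.006, -0.07, -0.0, -0.104] (np.float64(485.4), np.float64(381.7), 50.5, 171.0)
[-0.008, -0.082, -0.0, -0.121] (np.float64(485.0), np.float64(378.7), 50.5, 172.5)
[-0.01, -0.094, -0.0, -0.139] (np.float64(484.6), np.float64(375.8), 50.5, 174.0)
[-0.013, -0.105, -0.0, -0.156] (np.float64(484.3), np.float64(372.9), 50.5, 175.5)
[-0.016, -0.117, -0.0, -0.174] (np.float64(484.2), np.float64(369.9), 50.5, 177.0)
[-0.019, -0.128, -0.0, -0.191] (np.float64(484.0), np.float64(367.0), 50.5, 178.5)
[-0.022, -0.139, -0.0, -0.208] (np.float64(484.0), np.float64(364.0), 50.5, 180.0)
```

```bash
python3 -m crank '[[-0.001,-0.011,0,-0.017],[-0.001,-0.023,0,-0.034],[-0.002,-0.035,0,-0.051],[-0.003,-0.047,0,-0.069],[-0.004,-0.059,0,-0.086],[-0.006,-0.07,0,-0.104],[-0.008,-0.082,0,-0.121],[-0.01,-0.094,0,-0.139],[-0.013,-0.105,0,-0.156],[-0.016,-0.117,0,-0.174],[-0.019,-0.128,0,-0.191],[-0.022,-0.139,0,-0.209]]' 
python3 - <<'E'
from h import *
arc([181.5+1.5*i for i in range(12)],z=50.5)
E
```

```text
t: 8.25
tcp_pos: [483.9, 364.1, 50.5]
tool_rot: [0.0, -0.0, 1.0, 0.0]
wrist_force: [1.2, 2.6, -1.1]
width: 0.7
t 8.25 tcp [483.9 364.1  50.5] h -180.0 F [ 1.2  2.6 -1.1]
[-0.0, -0.012, 0.0, -0.017] (np.float64(484.0), np.float64(361.0), 50.5, 181.5)
[-0.001, -0.024, 0.0, -0.034] (np.float64(484.2), np.float64(358.1), 50.5, 183.0)
[-0.002, -0.036, 0.0, -0.052] (np.float64(484.3), np.float64(355.1), 50.5, 184.5)
[-0.003, -0.048, 0.0, -0.069] (np.float64(484.6), np.float64(352.2), 50.5, 186.0)
[-0.004, -0.059, 0.0, -0.087] (np.float64(485.0), np.float64(349.3), 50.5, 187.5)
[-0.006, -0.071, 0.0, -0.104] (np.float64(485.4), np.float64(346.3), 50.5, 189.0)
[-0.008, -0.083, 0.0, -0.122] (np.float64(485.9), np.float64(343.4), 50.5, 190.5)
[-0.01, -0.094, 0.0, -0.139] (np.float64(486.5), np.float64(340.5), 50.5, 192.0)
[-0.013, -0.106, 0.0, -0.157] (np.float64(487.1), np.float64(337.6), 50.5, 193.5)
[-0.016, -0.117, 0.0, -0.174] (np.float64(487.9), np.float64(334.8), 50.5, 195.0)
[-0.019, -0.129, 0.0, -0.191] (np.float64(488.7), np.float64(331.9), 50.5, 196.5)
[-0.022, -0.14, 0.0, -0.209] (np.float64(489.5), np.float64(329.1), 50.5, 198.0)
```

```bash
python3 -m crank '[[0,-0.012,0,-0.017],[-0.001,-0.024,0,-0.034],[-0.002,-0.036,0,-0.051],[-0.003,-0.048,0,-0.069],[-0.004,-0.059,0,-0.086],[-0.006,-0.071,0,-0.104],[-0.008,-0.083,0,-0.121],[-0.01,-0.094,0,-0.139],[-0.013,-0.106,0,-0.156],[-0.016,-0.117,0,-0.174],[-0.019,-0.129,0,-0.191],[-0.022,-0.14,0,-0.209]]' 
python3 - <<'E'
from h import *
arc([199+i for i in range(10)],z=50.5)
c=r.read_camera("top");save("t3.png",c["pixels"][145:255,190:320],5)
E
```

```text
t: 9.45
tcp_pos: [489.4, 329.2, 50.5]
tool_rot: [0.0, -0.156, 0.988, 0.0]
wrist_force: [2.0, 2.9, -0.7]
width: 0.3
t 9.45 tcp [489.4 329.2  50.5] h -162.0 F [ 2.   2.9 -0.7]
[-0.001, -0.008, 0.0, -0.012] (np.float64(490.2), np.float64(327.2), 50.5, 199)
[-0.001, -0.016, 0.0, -0.023] (np.float64(490.8), np.float64(325.4), 50.5, 200)
[-0.001, -0.024, 0.0, -0.035] (np.float64(491.5), np.float64(323.5), 50.5, 201)
[-0.002, -0.032, 0.0, -0.046] (np.float64(492.2), np.float64(321.7), 50.5, 202)
[-0.002, -0.04, 0.0, -0.058] (np.float64(493.0), np.float64(319.8), 50.5, 203)
[-0.003, -0.048, 0.0, -0.07] (np.float64(493.8), np.float64(318.0), 50.5, 204)
[-0.004, -0.056, 0.0, -0.081] (np.float64(494.6), np.float64(316.2), 50.5, 205)
[-0.005, -0.063, 0.0, -0.093] (np.float64(495.4), np.float64(314.5), 50.5, 206)
[-0.006, -0.071, 0.0, -0.105] (np.float64(496.3), np.float64(312.7), 50.5, 207)
[-0.007, -0.079, 0.0, -0.116] (np.float64(497.2), np.float64(310.9), 50.5, 208)
```

View pics/t3.png

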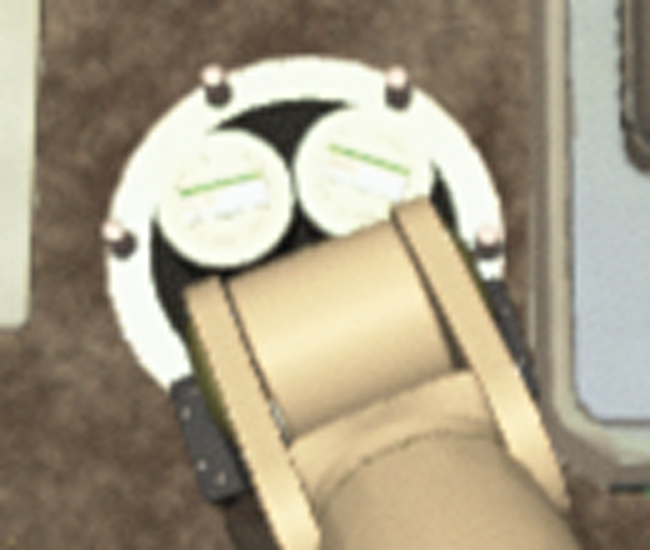

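The pegs are back on their starting pixels, so the platter has turned 60° with the finger at 198°. The roll needs about 10° more. I'll push 9° slowly, back off, and look.

```bash
python3 -m crank '[[-0.001,-0.008,0,-0.012],[-0.001,-0.016,0,-0.023],[-0.001,-0.024,0,-0.035],[-0.002,-0.032,0,-0.046],[-0.002,-0.04,0,-0.058],[-0.003,-0.048,0,-0.07],[-0.004,-0.056,0,-0.081],[-0.005,-0.063,0,-0.093],[-0.006,-0.071,0,-0.105],[-0.006,-0.071,0,-0.105]]' 
python3 -m crank '[[0,0.03,0,0],[0.02,0.06,0,0],[0.08,0.09,-0.1,0],[0.2,0.1,-0.25,0],[0.35,0.1,-0.4,0],[0.55,0.1,-0.4,0],[0.7,0.1,-0.4,0],[0.7,0.1,-0.4,0],[0.7,0.1,-0.4,0]]' 
python3 - <<'E'
from h import *
arc([207])
c=r.read_camera("top");save("t4.png",c["pixels"][145:255,190:320],5)
E
```

```text
t: 10.5
tcp_pos: [496.4, 312.6, 50.5]
tool_rot: [0.0, -0.233, 0.972, -0.0]
wrist_force: [-1.1, 0.4, 0.0]
width: 0.3
t: 11.4
tcp_pos: [328.7, 256.3, 151.0]
tool_rot: [0.001, -0.233, 0.973, 0.0]
wrist_force: [0.3, -0.2, -0.6]
width: 0.5
t 11.4 tcp [328.7 256.3 151. ] h -153.1 F [ 0.3 -0.2 -0.6]
[-0.699, -0.102, 0.409, -0.001] (np.float64(496.3), np.float64(312.7), 49, 207)
```

View pics/t4.png

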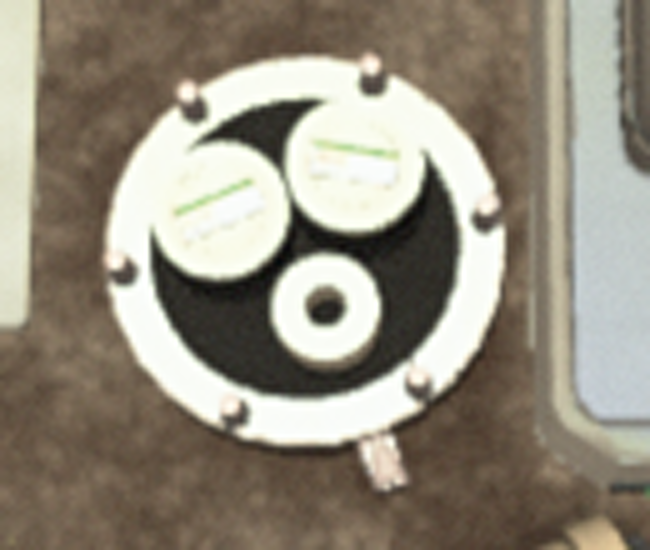

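```bash
python3 - <<'E'
from h import *
c=r.read_camera("top");im=c["pixels"]
w=lambda u,v,z: cast(c,u/5+190-.4,v/5+145-.4,z)[:2]
big=cv2.resize(im[145:255,190:320],None,fx=5,fy=5,interpolation=cv2.INTER_CUBIC)
g=cv2.cvtColor(big,cv2.COLOR_RGB2GRAY)
n,l,st,ce=cv2.connectedComponentsWithStats((g>200).astype(np.uint8))
lab=l[304,295];m=(l==lab).astype(np.uint8)
cs,h=cv2.findContours(m,cv2.RETR_CCOMP,cv2.CHAIN_APPROX_NONE)
cs=[k for k in cs if len(k)>40]
Z={}
for k in cs: e=cv2.fitEllipse(k); print("roll ell",np.round(e[0],1),np.round(e[1],1)); 
pm=np.array([303.5,232]); C68=w(*pm,68); C30=np.array([596.8,365.])
A=lambda p,C:(np.round(np.linalg.norm(p-C),1),np.round(np.degrees(np.arctan2(*(p-C)[::-1]))%360,2))
for k in cs: print("roll",A(w(*cv2.fitEllipse(k)[0],70),C68),A(w(*cv2.fitEllipse(k)[0],70),C30))
hsv=cv2.cvtColor(big,cv2.COLOR_RGB2HSV).astype(int)
m=np.zeros_like(g);m[436:495,350:415]=(g[436:495,350:415]>140)
n,l,st,ce=cv2.connectedComponentsWithStats(m);i=1+np.argmax(st[1:,4]);print("ptr box",st[i],ce[i])
for z in (20,26):
  P=np.array([w(x,y,z) for y,x in np.argwhere(l==i)[::7]]);mu=P.mean(0);d=np.linalg.svd(P-mu)[2][0];print("ptr",A(mu,C30),A(mu,C68),"axis",np.degrees(np.arctan2(d[1],d[0]))%180+180)
E
```

```text
roll ell [325.3 307.1] [102.9 105. ]
roll ell [325.2 306.1] [43.5 44.7]
roll (np.float64(47.1), np.float64(196.3)) (np.float64(48.1), np.float64(198.19))
roll (np.float64(46.4), np.float64(196.42)) (np.float64(47.4), np.float64(198.33))
ptr box [ 350  436   57   54 1853] [381.47220723 459.716136  ]
ptr (np.float64(135.3), np.float64(199.92)) (np.float64(134.2), np.float64(199.27)) axis 210.31539468695186
ptr (np.float64(136.2), np.float64(199.87)) (np.float64(135.1), np.float64(199.22)) axis 210.31539468695186
```

```bash
python3 - <<'E'
from h import *
c=r.read_camera("wrist");s=r.read_state();p=np.array(s["tcp_pos"])
print("cam off",np.array(c["xyz"])-p,"fwd",att(c)[:,2],K(c))
for T in [(560,350,220),(580,357,250),(600,364,250),(540,343,250)]:
    d=dict(c);d["xyz"]=np.array(c["xyz"])+np.array(T)-p
    print(T,[tuple(np.round(proj(d,q),0)) for q in [(597,364,30),(551,349,70),(484,322,25),(455,313,25),(495,400,68),(530,275,68)]])
rows([(560,350,220,207),(450,300,220,207)])
E
```

```text
cam off [-65.87789674 -33.84589397 146.4363157 ] fwd [ 0.25506893  0.1298115  -0.95816951] (np.float64(363.2071064790752), 281.1008188216717, 216.36885775239514)
(560, 350, 220) [(np.float64(277.0), np.float64(229.0)), (np.float64(285.0), np.float64(190.0)), (np.float64(292.0), np.float64(100.0)), (np.float64(298.0), np.float64(64.0)), (np.float64(372.0), np.float64(157.0)), (np.float64(215.0), np.float64(125.0))]
(580, 357, 250) [(np.float64(280.0), np.float64(201.0)), (np.float64(288.0), np.float64(160.0)), (np.float64(294.0), np.float64(78.0)), (np.float64(300.0), np.float64(44.0)), (np.float64(369.0), np.float64(129.0)), (np.float64(223.0), np.float64(99.0))]
(600, 364, 250) [(np.float64(283.0), np.float64(181.0)), (np.float64(291.0), np.float64(136.0)), (np.float64(297.0), np.float64(54.0)), (np.float64(303.0), np.float64(19.0)), (np.float64(373.0), np.float64(104.0)), (np.float64(225.0), np.float64(73.0))]
(540, 343, 250) [(np.float64(275.0), np.float64(239.0)), (np.float64(282.0), np.float64(205.0)), (np.float64(288.0), np.float64(123.0)), (np.float64(293.0), np.float64(91.0)), (np.float64(359.0), np.float64(176.0)), (np.float64(219.0), np.float64(148.0))]
t 11.55 tcp [329.7 256.4 150.5] h -153.1 F [-0.2 -0.1  0.6]
[-0.991, -0.083, -0.278, -0.001] (560, 350, 220, 207)
[-0.508, -0.062, -0.278, -0.001] (450, 300, 220, 207)
```

```bash
python3 -m crank '[[-0.1,0,-0.2,0],[-0.3,-0.03,-0.36,0],[-0.5,-0.06,-0.36,0],[-0.7,-0.08,-0.36,0],[-0.85,-0.083,-0.36,0],[-0.99,-0.083,-0.36,0],[-0.99,-0.083,-0.36,0],[-0.99,-0.083,-0.36,0],[-0.99,-0.083,-0.36,0]]'
python3 - <<'E'
from h import *
c=r.read_camera("wrist");save("w2.png",c["pixels"],1.4)
E
```

```text
t: 12.45
tcp_pos: [558.5, 349.4, 240.6]
tool_rot: [-0.0, -0.233, 0.973, 0.0]
wrist_force: [-0.6, 0.1, -0.3]
width: 0.3
```

View pics/w2.png

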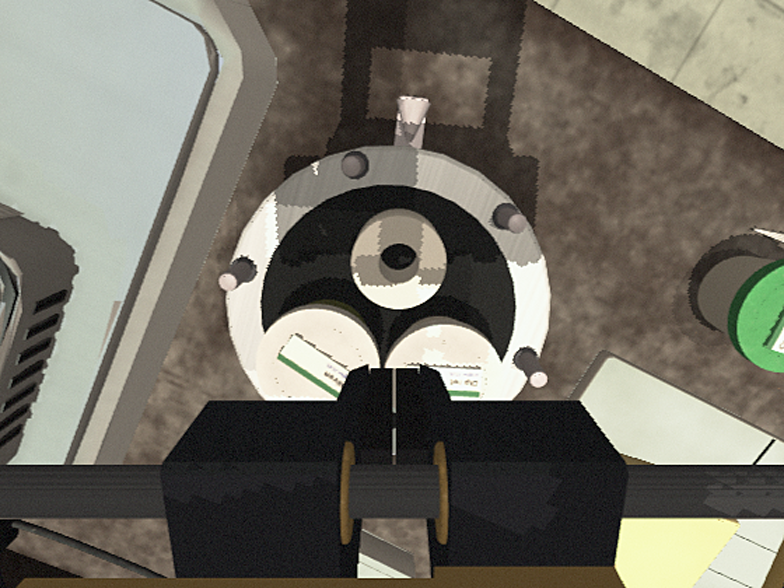

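```bash
python3 - <<'E'
from h import *
c=r.read_camera("wrist");im=c["pixels"]
w=lambda u,v,z: cast(c,(u+.5)/1.4-.5,(v+.5)/1.4-.5,z)[:2]
pk=[w(*q,68) for q in [(516,221),(354,164),(228,283),(538,380)]]
C=(pk[2]+pk[3])/2
A=lambda p:(np.round(p,1),np.round(np.linalg.norm(p-C),1),np.round(np.degrees(np.arctan2(*(p-C)[::-1]))%360,2))
print("C",C)
for p in pk: print(A(p))
print("roll",A(w(399,258,70)),A(w(399,256,70)))
for z in(22,28):
  for q in [(414,98),(412,120),(409,140)]: print("ptr",z,A(w(*q,z)))
save("w3.png",im[55:215,210:370],3.7)
E
```

```text
C [597.72861082 364.36363676]
(array([495. , 402.7]), np.float64(109.6), np.float64(159.53))
(array([509.8, 297.5]), np.float64(110.5), np.float64(217.25))
(array([613.7, 256.8]), np.float64(108.7), np.float64(278.44))
(array([581.8, 471.9]), np.float64(108.7), np.float64(98.44))
roll (array([548.7, 347.9]), np.float64(51.7), np.float64(198.54)) (array([547.5, 347.3]), np.float64(53.0), np.float64(198.74))
ptr 22 (array([455.7, 312.3]), np.float64(151.3), np.float64(200.12))
ptr 22 (array([468.6, 317.5]), np.float64(137.4), np.float64(199.94))
ptr 22 (array([480.9, 321.6]), np.float64(124.4), np.float64(200.1))
ptr 28 (array([456.3, 312.4]), np.float64(150.7), np.float64(200.18))
ptr 28 (array([469. , 317.5]), np.float64(137.0), np.float64(200.01))
ptr 28 (array([481.1, 321.5]), np.float64(124.2), np.float64(200.18))
```

View pics/w3.png

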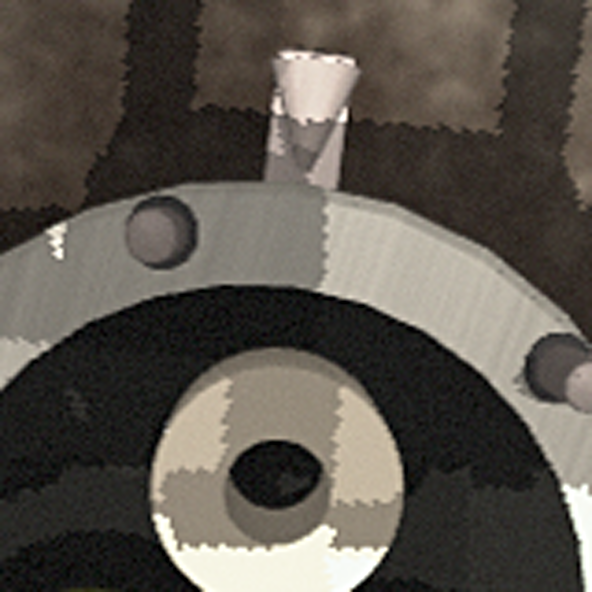

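The wrist view shows the roll hole at crop (277,492) and the pointer axis from (316,58) to (303,178). That puts the roll at about 198.1° and the pointer at about 200.1°, so I'll push about 2° more.

```bash
python3 - <<'E'
from h import *
arc([195],z=120); arc([195],z=50.5)
E
```

```text
t 12.55 tcp [558.4 349.3 241.3] h -153.1 F [ 0.5  0.  -0.1]
[0.278, 0.076, 0.485, 0.139] (np.float64(487.9), np.float64(334.8), 120, 195)
t 12.55 tcp [558.4 349.3 241.3] h -153.1 F [ 0.5  0.  -0.1]
[0.278, 0.076, 0.763, 0.139] (np.float64(487.9), np.float64(334.8), 50.5, 195)
```

```bash
python3 -m crank '[[0.14,0.04,0,0.07],[0.278,0.076,0.05,0.139],[0.278,0.076,0.25,0.139],[0.278,0.076,0.4,0.139],[0.278,0.076,0.485,0.139],[0.278,0.076,0.6,0.139],[0.278,0.076,0.7,0.139],[0.278,0.076,0.763,0.139],[0.278,0.076,0.763,0.139],[0.278,0.076,0.763,0.139]]'
python3 - <<'E'
from h import *
arc([197,199,201,203,204.5,205.5,206.5,207.5,208,208.5,209.1],z=50.5)
E
```

```text
t: 13.55
tcp_pos: [488.5, 335.1, 50.9]
tool_rot: [0.001, -0.13, 0.991, 0.0]
wrist_force: [0.8, 0.5, 0.1]
width: 0.3
t 13.55 tcp [488.5 335.1  50.9] h -165.0 F [0.8 0.5 0.1]
[0.003, -0.016, 0.002, -0.024] (np.float64(488.9), np.float64(331.0), 50.5, 197)
[0.002, -0.032, 0.002, -0.047] (np.float64(490.2), np.float64(327.2), 50.5, 199)
[0.0, -0.048, 0.002, -0.07] (np.float64(491.5), np.float64(323.5), 50.5, 201)
[-0.002, -0.064, 0.002, -0.093] (np.float64(493.0), np.float64(319.8), 50.5, 203)
[-0.003, -0.075, 0.002, -0.111] (np.float64(494.2), np.float64(317.1), 50.5, 204.5)
[-0.005, -0.083, 0.002, -0.123] (np.float64(495.0), np.float64(315.4), 50.5, 205.5)
[-0.006, -0.091, 0.002, -0.134] (np.float64(495.9), np.float64(313.6), 50.5, 206.5)
[-0.008, -0.098, 0.002, -0.146] (np.float64(496.8), np.float64(311.8), 50.5, 207.5)
[-0.009, -0.102, 0.002, -0.152] (np.float64(497.2), np.float64(310.9), 50.5, 208)
[-0.01, -0.106, 0.002, -0.157] (np.float64(497.7), np.float64(310.1), 50.5, 208.5)
[-0.011, -0.111, 0.002, -0.164] (np.float64(498.3), np.float64(309.0), 50.5, 209.1)
```

Next I'll push, back off as before, and return to the same viewing pose.

```bash
python3 -m crank '[[0.003,-0.016,0,-0.024],[0.002,-0.032,0,-0.047],[0,-0.048,0,-0.07],[-0.002,-0.064,0,-0.093],[-0.003,-0.075,0,-0.111],[-0.005,-0.083,0,-0.123],[-0.006,-0.091,0,-0.134],[-0.008,-0.098,0,-0.146],[-0.009,-0.102,0,-0.152],[-0.01,-0.106,0,-0.158],[-0.011,-0.111,0,-0.164],[-0.011,-0.111,0,-0.164]]'
python3 -m crank '[[0,0.03,0,0],[0.02,0.06,0,0],[0.03,0.08,-0.15,0],[0.03,0.08,-0.35,0],[0.03,0.08,-0.55,0],[-0.1,0.08,-0.76,0],[-0.25,0.06,-0.76,0],[-0.25,0.06,-0.76,0],[-0.25,0.06,-0.76,0],[-0.25,0.06,-0.76,0]]'
python3 - <<'E'
from h import *
c=r.read_camera("wrist");save("w4.png",c["pixels"],1.4)
E
```

```text
t: 14.75
tcp_pos: [498.4, 308.9, 49.8]
tool_rot: [0.0, -0.251, 0.968, 0.0]
wrist_force: [-0.1, 2.6, 0.6]
width: 0.2
t: 15.75
tcp_pos: [544.2, 352.2, 238.8]
tool_rot: [-0.001, -0.251, 0.968, -0.0]
wrist_force: [-0.7, -0.4, 0.4]
width: 0.1
```

View pics/w4.png

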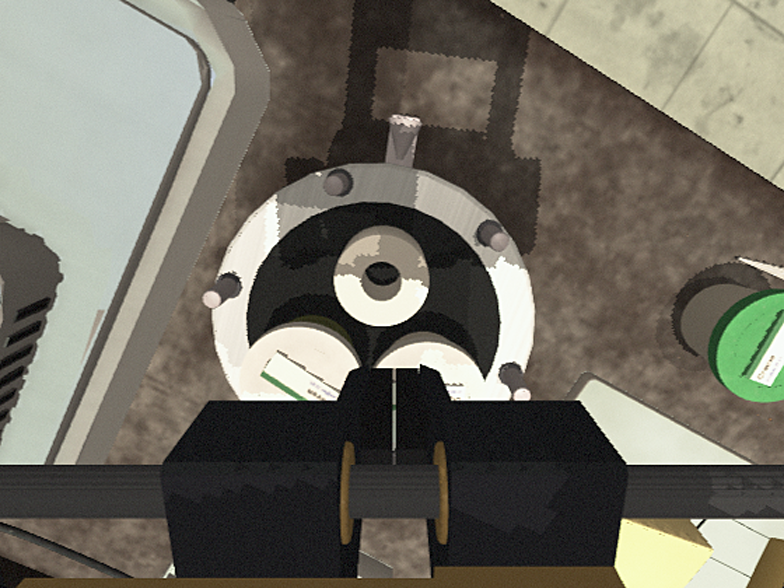

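```bash
python3 - <<'E'
from h import *
c=r.read_camera("wrist");print(r.read_state()["tcp_pos"])
w=lambda u,v,z: cast(c,(u+.5)/1.4-.5,(v+.5)/1.4-.5,z)[:2]
pk=[w(*q,68) for q in [(494,236),(334,185),(211,299),(521,396)]]
C=(pk[2]+pk[3])/2
A=lambda p:(np.round(p,1),np.round(np.linalg.norm(p-C),1),np.round(np.degrees(np.arctan2(*(p-C)[::-1]))%360,2))
print("C",C)
for p in pk: print(A(p))
g=cv2.cvtColor(c["pixels"],cv2.COLOR_RGB2GRAY)
m=(g>70).astype(np.uint8);n,l,st,ce=cv2.connectedComponentsWithStats(m);i=l[218,int(381/1.4)];print(st[i])
cs,_=cv2.findContours((l==i).astype(np.uint8),cv2.RETR_EXTERNAL,cv2.CHAIN_APPROX_NONE)
k=max(cs,key=len)[:,0]
# top-face rim: lower and side part of outline only (the upper part may show the far side wall)
P=np.array([cast(c,u,v,70)[:2] for u,v in k if v>186])
S=np.linalg.lstsq(np.c_[2*P,np.ones(len(P))],(P**2).sum(1),rcond=None)[0];print("roll fit",A(S[:2]),"rad",np.sqrt(S[2]+S[:2]@S[:2]))
print("roll hand",A(w(381,281,70)))
for q in [(405,119),(402,160)]: print("ptr",A(w(*q,25)))
t=r.read_camera("top");save("t5.png",t["pixels"],1.4)
E
```

```text
[544.45190238 352.16942822 239.52564019]
C [597.52397178 363.72299296]
(array([493.2, 395.5]), np.float64(109.1), np.float64(163.06))
(array([514. , 293.5]), np.float64(109.1), np.float64(220.06))
(array([617.2, 256.6]), np.float64(108.9), np.float64(280.39))
(array([577.9, 470.8]), np.float64(108.9), np.float64(100.39))
[ 238  161   69   72 3560]
roll fit (array([552.2, 347.2]), np.float64(48.2), np.float64(200.01)) rad 30.32049512890035
roll hand (array([552.6, 347.2]), np.float64(47.9), np.float64(200.14))
ptr (array([457.3, 312.4]), np.float64(149.3), np.float64(200.12))
ptr (array([481.3, 323.5]), np.float64(123.0), np.float64(199.09))
```

```bash
python3 -m crank '[[0.1,0,0,0],[0.3,0,0,0],[0.5,0,0,0],[0.7,0,0,0],[0.85,0,0,0],[0.85,0,0,0],[0.85,0,0,0],[0.85,0,0,0]]'
python3 - <<'E'
from h import *
c=r.read_camera("top");save("t6.png",c["pixels"],1.4)
E
```

```text
t: 16.7
tcp_pos: [360.4, 249.4, 239.9]
tool_rot: [0.0, -0.251, 0.968, 0.0]
wrist_force: [0.7, 0.5, -0.6]
width: 0.7
```

View pics/t6.png

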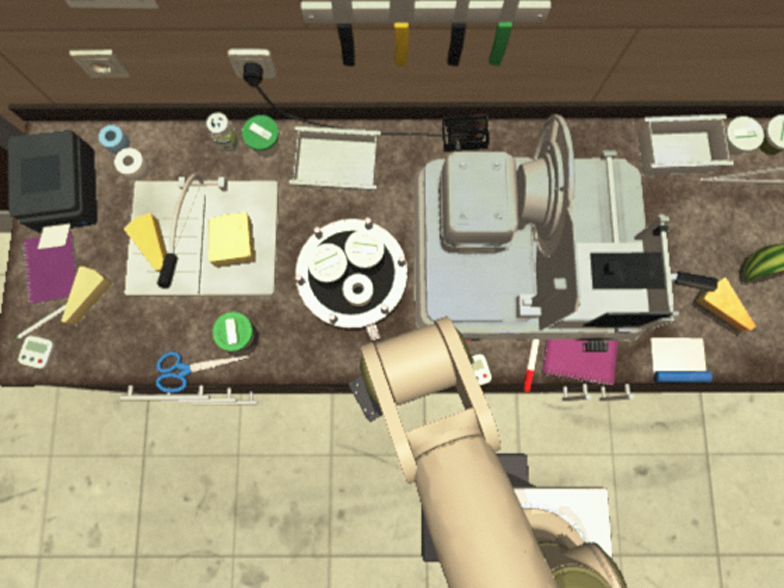

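The top view shows the hand clear of the turntable, and the roll at (358,290) is in line with the pointer at (372,332). The tubs, marker and scissors have not moved, nor has the part of the timer that is visible at (482,370).

```bash
python3 -c "
from workcell import r
print(r.sign_off())"
```

```text
the job is handed in; nothing more can be done
None
```

I turned the turntable about 71° counter-clockwise until the roll of labels lined up with the pointer. I pushed one rim peg with the shut fingers, using about 3–4 N: a main push, then a 2° correction. I then backed the hand off and handed the job in at about 17 s.

- **Alignment:** the last wrist-camera check put the roll at 200.0°, 48 mm from the axis. The pointer read 200.1° at its back end and 199.1° near its tip; earlier readings were 199.9–200.2°. I take it as aligned to about 1°.
- **Disagreement between cameras:** before the correction, the top camera put the roll at 196.4° or 198.2°, depending on the assumed centre. The wrist camera put it at about 198.1°, and I used that. I did not measure the alignment again from the top camera afterwards.
- **Everything else:** in the final top view the hand is clear, and the tubs, marker and scissors are where they were. The arm partly hid the timer, but the part I could see had not moved.

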